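# Load the sample dipper past the sprung shutter of the bench reader

### The arm

A 7-joint arm with a two-finger parallel gripper is mounted at the origin on a cart in front of the work surface, level with it; the furniture and walls round the work are solid. World frame = base frame: x ahead of the robot, y to its left, z up, the work surface at z = 0. Lengths are in m, angles in rad, forces in N, time in s.
With the tool pointing down it reaches from about 0.4 to 0.85 m from the base axis. Payload 10.4 kg.
Tool frame: the origin (TCP) lies at the very end of the fingers, on their centre line; the grasp point (between the pads) lies 19 mm behind it; z points along the fingers, y is the direction in which the jaws open and shut (so a half turn about z gives the same grasp; the last joint's range is limited). The gripper opens to 85 mm and grips with 20 to 120 N. Pads are 22 mm wide; open, the fingers measure 114 mm over their backs; the gripper's body (76 mm by 85 mm) begins 54 mm behind the grasp point. The pads swing forward as they close: fully open they stand 13 mm farther back than shut.
Start: joints at [1.09, 0.332, -0.065, 1.46, 0.022, 1.35, -0.088], TCP at [0.276, -0.561, 0.231] pointing down, gripper open.
Joint ranges: [-2.6, 2.6], [-0.5, 2.12], [-1.47, 1.34], [0.16, 2.42], [-1.27, 4.41], [0.06, 2.06], [-2.6, 2.6]. Speed limits (rad/s): [2.22, 2.22, 2.79, 2.79, 3.14, 3.14, 3.14].

### API

Orientations are given as a unit quaternion [x, y, z, w].
In Python, from workcell import get_obs, camera, camera_info, hand_in gives the robot as it stands.
- The arm moves only by the tool move_arm, never from a script. Its argument "moves" is a list of rows, each a list of 3 entries, a list of its own where there are three numbers: the shift along the tool's x, y, z in units of 25 mm (1.0 is 25 mm), then the turn, a rotation vector about the tool's x, y, z in degrees, then the opening, from 0 (shut) to 1 (fully open). A call has 1 to 5 rows; each row shifts and turns the commanded pose from where the row before left it, along the tool's axes as they then stand; what a row does not reach is not made up. A row lasts 1/8 s, in which the tool goes at most 62.5 mm and 10.7 degrees, less where a joint would pass 70% of its speed; a pose out of reach is approached as far as the arm can. A call is refused whole if a number of a shift passes 1 or a number of a turn 10.7, either way. A call with a gripper value outside its range is refused whole. The fingers move at their own pace and stop on an object; "squeeze" is the grip in N (left out, the last holds). Time passes only in rows, so rows that do not move let the fingers close. It gives the time, the measured TCP pose, the force and the opening at its end, in the units of the state.
- get_obs(): the state, without advancing time (a new reading comes with each control period).
- camera(name): name is "side" or "top"; returns the picture (480x640x3 uint8, red, green, blue); there is no depth.
- camera_info(name): a dict with "fx", "fy", "cx", "cy" (pixels), "origin" and "rotation" of the camera in the world. Camera axes: x right, y down, z forward; pixel columns grow to the right and rows downward; lengths in m; the calibration is good to about 2 mm. A picture is of the moment at which its call begins. camera_info takes no time and is no camera call.
- hand_in(): hands the job in, once; it reports no verdict.
The state is a dict: "clock": time; "joint_pos": joint angles; "joint_velocities": joint speeds; "tau": joint torques, N m; "position": TCP position; "ee_rot": TCP orientation; "ft_force": force on the tool from outside, world axes, zero at the start; "torque": the same for the moment, N m; "grip_width": opening from 0.0 (shut) to 1.0 (fully open).
Only numpy, scipy, OpenCV 4.12 (cv2) and the standard library are available. Lean on these libraries where they do the work, as an engineer would, in place of code of your own. Each camera call takes 0.05 s, during which the arm holds its last target. There are 200 camera calls.

### The job

Take the sample dipper out of its grey stand and lower it, cup first, through the port on top of the white reader, using the cup to push the orange spring flap down and keep it open while you feel for the well below, which lies somewhat nearer to or farther from the hinge than the middle of the port. Press the dipper gently home, upright, until the cup sits on the bottom of the well and the flap has sprung shut round the stem, then let go. Never push hard on the reader (stay below about 25 N), and leave the vials and the petri dish where they are.

Things in the scene. Friction and masses are not known exactly. Their poses are not given: they have to be found in the camera images.
- dipper_grip (a point): Centre of the grip of the sample dipper (loose, 70 to 120 g): a blue, black-ringed block 18 x 18 mm square and 36 mm high, at the top of a steel stem 7 mm across; take it from above by two opposite faces. Axes: z up along the stem when upright; x and y are normal to the block's faces. The whole dipper is 152 mm high.
- dipper_foot (a point): Centre of the dipper's underside, 134 mm below dipper_grip. The white cup is 34 mm across and 34 mm high, with a 1 mm chamfer at its lower edge, and a cone from 34 to 40 mm up to the stem. At the start the foot stands upright, 8 mm above the work surface, in the stand.
- stand: Grey block 74 x 74 x 30 mm, fixed, with a round pocket 37 mm across and 22 mm deep in its middle that holds the dipper's cup. Origin: centre of the underside.
- reader: White bench reader, fixed, 160 (x) by 140 (y) mm, 108 mm high, grey top panel with display and keys on the -x side. Origin: on the underside, below the port centre; the housing runs from x = -95 to +65 and y = -70 to +70 mm; z up. The dipper must never press on it with more than 25 N.
- well_mouth (a point): Nominal middle of the black well's bore at its rim, 34 mm above the reader's underside, reader axes. The real bore is centred in y but lies up to 7.5 mm to either side in x, rigid, different every time, not reported: feel for it. On its +x and -x sides the rim is flat: a cup that is off lands there at z = 34 mm and goes no lower. On its +y and -y sides slopes at 45 degrees, 12 mm high, lead in.
- well_seat (a point): Nominal middle of the well's bottom, 14 mm above the reader's underside (x uncertain as at well_mouth): the seated foot's height. Bore 37 x 37 mm, straight from z = 14 to 34 mm. A sprung leaf on its -y wall meets the foot at about z = 30 mm and grips the cup with about 3 N: the dipper does not drop home but is pressed down with 5 to 10 N. The whole well is sprung: it yields 1 mm per 6 N, at most 4 mm, and rises again.
- port (a point): Middle of the port as the dipper passes it, level with the top panel (z = 108 mm in the reader), same axes as the reader. The opening runs from x = -29 to +29 mm and y = -27 to +27 mm from it.
- flap (a joint): Angle of the orange flap in the port: 0 level and shut, up to 1.5 rad pushed down. Hinged along y at x = +29 mm from the port centre; 56 mm long towards -x, 50 wide, 3 thick; a 13 mm wide notch from its free edge to 15 mm from the hinge lets the stem through. Its spring gives 0.6 N at the free edge when shut, 1.6 N when down; it shuts behind the cup once the cup's top is about 56 mm below the panel.
- vial_01: Small clear sample vial, white cap, 23 mm across, 48 mm high; loose bystander. Origin: centre of the underside.
- vial_02: Small clear sample vial, blue cap, 23 mm across, 48 mm high; loose bystander. Origin: centre of the underside.
- petri_dish: Covered round dish 65 mm across, 13 mm high; loose bystander. Origin: centre of the underside.
- dipper: The whole dipper; the same point and axes as dipper_foot. The flap pushes its cup towards -x of the reader and can shift or tilt it in the grip by a few mm: look again at the foot while feeling.
Mind the look-alikes: they are no part of the job. What is shaped like the dipper but turquoise is not meant.

How it is judged:
On the way, in this order (a step that is already met when the one before it is completed fails the run):
1. the dipper is lifted out of the stand, its foot more than 50 mm above the work surface (height (world z) of dipper_foot above 0.05 m), for 0.1 s.
2. with the dipper's foot inside the port, the flap is held open by more than 0.9 rad (value of joint flap above 0.9 rad and horizontal distance between dipper_foot and port below 0.022 m and z of dipper_foot in the frame of reader below 0.08 m), for 0.2 s.
At the end, for the whole second after the job is handed in: the dipper stands in the well within 3 mm of its bottom (foot less than 17 mm above the reader's underside, within 22 mm of the port's middle), upright within 0.1 rad, released and at rest, with the flap shut to within 0.1 rad (z of dipper_foot in the frame of reader below 0.017 m and horizontal distance between dipper_foot and port below 0.022 m and angle between dipper_foot's own z axis and vertical below 0.1 rad and value of joint flap below 0.1 rad and linear speed of dipper below 0.02 m/s); the robot touches nothing.
It fails at once if the dipper is pushed on the reader, its flap or its well with more than 25 N (contact force between dipper and reader above 25 N).
It fails at once if the robot itself pushes on the reader with more than 25 N (contact force between any of the fingers, the arm and reader above 25 N).
It fails at once if a vial or the petri dish is moved more than 20 mm (distance of any of vial_01, vial_02, petri_dish from where it was at the start of the episode above 0.02 m).
It also fails if it takes over 67 s, if anything falls off the work surface, if the arm or the gripper's body presses on something with over 40 N, if the wrist force passes 120 N, or if a joint passes its speed limit or range.

## Working session

There is one attempt and no reset: what is moved stays moved. The work goes in short steps, Python scripts to look and compute and a tool call to move; the robot and the scene stay as the last step left them, time stands still between calls to the robot, and variables do not carry over. Pictures are saved under pics/ and viewed, about 8 in all and at most 12, crops included, and the job is handed in when it is done.

Besides the shell and the picture viewer there is one more tool, called after "Emit:" as name(argument=value, ...) on one line, values as JSON. move_arm: Moves the arm, as the interface text tells. Its arguments: {"type":"object","properties":{"moves":{"type":"array","items":{"type":"array"}},"squeeze":{"type":"number"}},"required":["moves"]}

```bash
mkdir -p pics; ls
python3 - <<'E'
from workcell import *
import cv2,numpy as np
o=get_obs(); print({k:np.round(v,3).tolist() for k,v in o.items()})
for n in("side","top"):
    im=camera(n); cv2.imwrite(f"pics/{n}0.png",im[:,:,::-1]); i=camera_info(n); print(n,{k:np.round(v,4).tolist() for k,v in i.items()})
E
```

```text
pics
{'clock': 0.0, 'joint_pos': [1.09, 0.333, -0.065, 1.461, 0.022, 1.35, -0.088], 'joint_velocities': [0.0, -0.001, 0.001, -0.002, -0.001, -0.0, 0.0], 'tau': [-0.0, -62.545, 0.049, -39.161, 0.016, 0.01, -0.0], 'position': [0.276, -0.56, 0.231], 'ee_rot': [0.974, 0.227, -0.0, -0.001], 'ft_force': [-0.094, 1.201, -0.451], 'torque': [-0.036, -0.004, 0.002], 'grip_width': 0.998}
side {'fx': 481.1161, 'fy': 481.1161, 'cx': 319.1484, 'cy': 243.779, 'origin': [1.2681, -0.1206, 0.5674], 'rotation': [0.6162, 0.6095, -0.3435, -0.3617]}
top {'fx': 572.9354, 'fy': 572.9354, 'cx': 322.9673, 'cy': 235.5879, 'origin': [0.3768, -0.1114, 1.1312], 'rotation': [0.7075, -0.7034, 0.0494, -0.0482]}
```

View pics/side0.png

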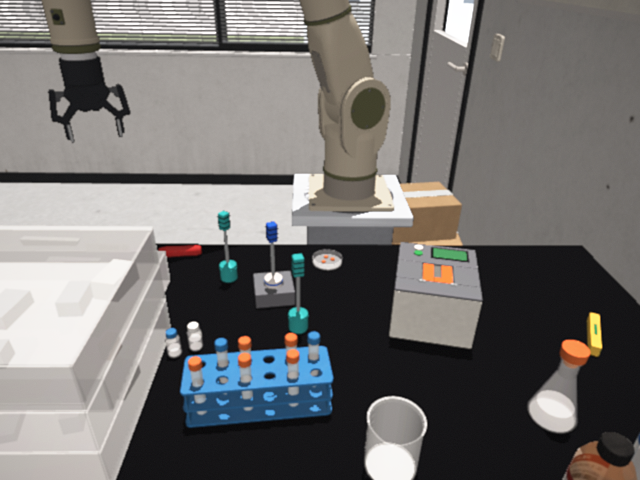

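View pics/top0.png

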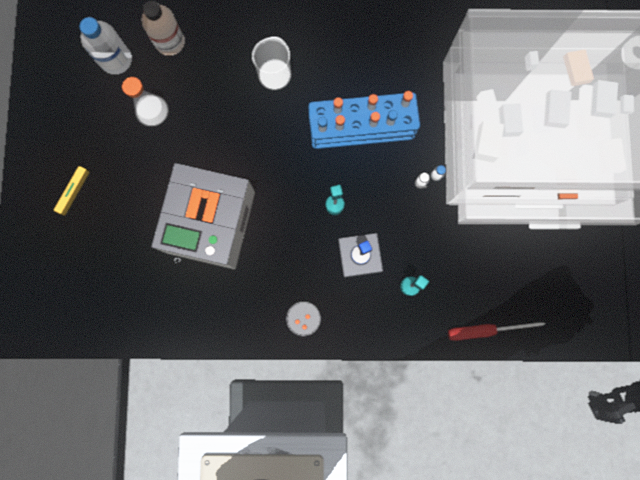

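The one wanted is the blue grip in the grey stand, at side (272,232) / top (365,247). The look-alikes are turquoise, at side (224,219) / top (422,282) and side (298,265) / top (337,190). The reader is at top (203,215) with its flap at (203,205), the dish at (303,319), and the vials at (423,180) and (438,172).

```bash
cat > h.py <<'E'
from workcell import *
import cv2,numpy as np
from scipy.spatial.transform import Rotation as R
def ray(n,p):
    i=camera_info(n); r=np.array(i["rotation"],float)
    M=R.from_quat(r).as_matrix() if r.shape==(4,) else r
    d=M@np.array([(p[0]-i["cx"])/i["fx"],(p[1]-i["cy"])/i["fy"],1.]); return np.array(i["origin"],float),d/np.linalg.norm(d)
def plane(n,p,z):
    o,d=ray(n,p); return o+d*(z-o[2])/d[2]
def tri(ps,pt):
    (a,u),(b,v)=ray("side",ps),ray("top",pt)
    s,t=np.linalg.lstsq(np.c_[u,-v],b-a,rcond=None)[0]; p,q=a+s*u,b+t*v
    return (p+q)/2,np.linalg.norm(p-q)
def proj(n,P):
    i=camera_info(n); r=np.array(i["rotation"],float); M=R.from_quat(r).as_matrix()
    c=M.T@(np.array(P)-i["origin"]); return np.array([i["cx"]+i["fx"]*c[0]/c[2],i["cy"]+i["fy"]*c[1]/c[2]])
def blob(im,lo,hi,box):
    x0,y0,x1,y1=box; h=cv2.cvtColor(im,cv2.COLOR_RGB2HSV)[y0:y1,x0:x1]
    m=cv2.inRange(h,np.array(lo),np.array(hi)); c=max(cv2.findContours(m,cv2.RETR_EXTERNAL,cv2.CHAIN_APPROX_NONE)[0],key=cv2.contourArea)
    c=c+[x0,y0]; M=cv2.moments(c); return np.array([M["m10"]/M["m00"],M["m01"]/M["m00"]]),c
BLUE=((112,120,40),(128,255,255)); OR=((3,150,120),(16,255,255))
E
python3 - <<'E'
from h import *
im={n:cv2.imread(f"pics/{n}0.png")[:,:,::-1].copy() for n in("side","top")}
bs,cs=blob(im["side"],*BLUE,(250,215,290,250)); bt,ct=blob(im["top"],*BLUE,(340,230,385,270))
print("blue",bs,cv2.boundingRect(cs),bt,cv2.boundingRect(ct),cv2.minAreaRect(ct)); print("grip",tri(bs,bt))
# reader panel: grey region around; stand
h=cv2.cvtColor(im["top"],cv2.COLOR_RGB2HSV)
o,co=blob(im["top"],*OR,(180,180,225,230)); r=cv2.minAreaRect(co); print("flap rect",r)
for p in cv2.boxPoints(r): print(p,plane("top",p,.108))
print("flapc",plane("top",r[0],.108))
g=cv2.inRange(h,np.array([0,0,60]),np.array([179,70,190]))
for nm,b,z in(("panel",(140,150,265,275),.108),("stand",(335,228,388,282),.03)):
    m=np.zeros_like(g); m[b[1]:b[3],b[0]:b[2]]=g[b[1]:b[3],b[0]:b[2]]
    c=max(cv2.findContours(m,0,1)[0],key=cv2.contourArea); r=cv2.minAreaRect(c); print(nm,r,plane("top",r[0],z)); P=[plane("top",p,z)[:2] for p in cv2.boxPoints(r)]; print(np.round(P,4).tolist(),[np.linalg.norm(P[i]-P[i-1]) for i in range(4)])
for nm,p,z in(("dish",(303,319),.013),("v1",(423,180),.048),("v2",(438,172),.048)):print(nm,plane("top",p,z))
a=cv2.resize(im["side"][205:315,210:320],(400,400),interpolation=2); b=cv2.resize(im["top"][225:285,330:390],(400,400),interpolation=2)
c=cv2.resize(im["top"][155:275,145:265],(400,400),interpolation=2)
cv2.imwrite("pics/crop.png",cv2.resize(np.hstack([a,b,c]),(800,267))[:,:,::-1])
E
```

```text
blue [270.96969697 234.84848485] (268, 234, 6, 3) [361.33333333 251.33333333] (361, 251, 2, 3) ((361.5, 252.0), (2.0, 1.0), 90.0)
grip (array([ 0.48827083, -0.18298339,  0.13272317]), np.float64(0.005566866464195412))
flap rect ((202.38412475585938, 204.93035888671875), (26.925827026367188, 30.639734268188477), 15.068489074707031)
[185.40137 216.22346] [0.55294158 0.13645641 0.108     ]
[193.36688 186.63725] [0.60775225 0.12405525 0.108     ]
[219.36688 193.63725] [0.59502355 0.07625866 0.108     ]
[211.40137 223.22346] [0.54039269 0.0889853  0.108     ]
flapc [0.57392316 0.10644254 0.108     ]
panel ((202.6059112548828, 218.72543334960938), (89.03178405761719, 98.98902893066406), 13.495734214782715) [0.54853809 0.10516214 0.108     ]
[[0.4794, 0.2011], [0.6571, 0.1672], [0.619, 0.0075], [0.443, 0.0449]] [np.float64(0.16032363874160677), np.float64(0.180887931228574), np.float64(0.16416719224485815), np.float64(0.1799128678183758)]
stand ((360.2399597167969, 254.67996215820312), (40.44651412963867, 41.0121955871582), 81.8698959350586) [ 0.49306581 -0.18513791  0.03      ]
[[0.5262, -0.1403], [0.538, -0.2192], [0.4602, -0.2296], [0.4486, -0.1515]] [np.float64(0.0783557366306331), np.float64(0.07973476776099767), np.float64(0.07848547628689326), np.float64(0.07896804414892926)]
dish [ 0.36937141 -0.07530881  0.013     ]
v1 [ 0.63715538 -0.30590417  0.048     ]
v2 [ 0.65321715 -0.33529976  0.048     ]
```

View pics/crop.png

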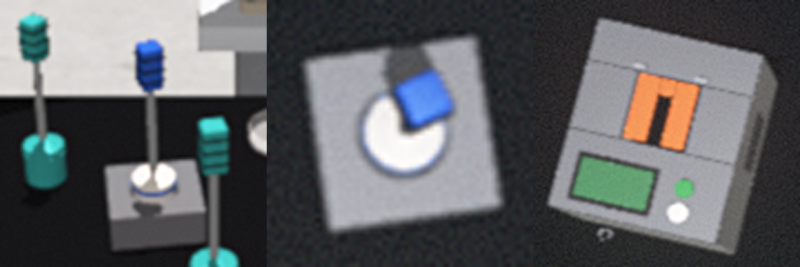

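The crop confirms the choice: blue grip above the white cup in the grey stand, with turquoise neighbours on both sides. Reader: the hinge is on the far (+x world) side and the display is near the robot. Next I refine the blue mask and the block yaw.

```bash
sed -i 's/^BLUE=.*BLUE/BLUE/; s/^BLUE=[^;]*;/BLUE=((106,130,50),(132,255,255));/' h.py
python3 - <<'E'
from h import *
im={n:cv2.imread(f"pics/{n}0.png")[:,:,::-1].copy() for n in("side","top")}
bs,cs=blob(im["side"],*BLUE,(258,215,290,250)); bt,ct=blob(im["top"],*BLUE,(340,230,385,270))
print("blue",bs,cv2.boundingRect(cs),bt,cv2.boundingRect(ct)); r=cv2.minAreaRect(ct);print(r)
print("grip",tri(bs,bt)); print("top@.16",plane("top",bt,.16))
P=np.array([plane("top",p,.16)[:2] for p in cv2.boxPoints(r)])
for i in range(4): e=P[i]-P[i-1]; print(np.linalg.norm(e),np.degrees(np.arctan2(e[1],e[0])))
# predicted pixels for dipper at stand centre
for z in(.124,.142,.160): print(z,proj("top",(.493,-.185,z)),proj("side",(.493,-.185,z)))
# subpixel hue-based crop
h=cv2.cvtColor(im["top"],cv2.COLOR_RGB2HSV); print(h[238:256,355:374,0]); 
o,co=blob(im["side"],*OR,(415,255,460,290)); print("flap side",o,cv2.boundingRect(co))
h=cv2.cvtColor(im["side"],cv2.COLOR_RGB2HSV);m=cv2.inRange(h,np.array(OR[0]),np.array(OR[1]))[255:290,415:460]
ys,xs=np.nonzero(m); print(xs.min()+415,xs.max()+415,ys.min()+255,ys.max()+255)
q=cv2.boxPoints(cv2.minAreaRect(np.c_[xs+415,ys+255].astype(np.float32))); print(q)
hull=cv2.convexHull(np.c_[xs+415,ys+255].astype(np.float32)); ap=cv2.approxPolyDP(hull,2.5,True)[:,0]
for p in ap: print(p,plane("side",p,.108))
print("pred port",proj("side",(.573,.1067,.108)))
E
```

```text
blue [271.3978836  231.38730159] (266, 222, 11, 21) [364.78014184 246.93085106] (359, 241, 13, 13)
((364.5000305175781, 247.00001525878906), (10.28591251373291, 10.733126640319824), 63.43495178222656)
grip (array([ 0.49460112, -0.18483535,  0.14367256]), np.float64(0.0012309825546224689))
top@.16 [ 0.49268291 -0.18422777  0.16      ]
0.0175718926873446 26.34652355054747
0.018444278475776458 -63.02813889731773
0.017593422003237245 -153.78603972289682
0.01840335320816336 116.90636685044417
0.124 [363.70082272 249.15712935] [271.37381035 240.27541182]
0.142 [364.4525318  247.97463357] [271.05686953 231.74903108]
0.16 [365.23164672 246.74902633] [270.73336235 223.04600091]
[[117 110 110 114 120 120 105 110 115 105 113 113 129 124 123 116 116 120
  116]
 [111 110 113 102 133 110 110 110 120  90   0 128 130 115 120 116 120 120
  120]
 [109 114 120 120 105 140 135 150  20 108 116 113 114 112 127 120 117 120
  120]
 [107 117 120 107 140 135  30 120 119 115 112 111 113 113 116 124 124 116
  114]
 [116 114 100  30   0 117 114 112 112 112 111 111 111 113 114 114 124 114
  120]
 [113 114 129 120
[... 728 characters left out ...]
0  15 150 113 111 111 111 112 114 114 115 112 111 109 120
  113]
 [ 10  20  10   8  13 120 114 112 111 113 115 168  13  11 116 112 115 117
  114]
 [ 15  10   0   8   5 135 120 135  12   4   4  18  13  12 124 114 113 127
  120]
 [ 15   0  10  10   8  15   0  10   9  10  18  10  10  10 120 113 112 112
  113]]
flap side [437.18217627 273.33727228] (423, 263, 30, 20)
423 452 263 282
[[421.17062 279.54947]
 [423.14334 262.78152]
 [453.72012 266.3788 ]
 [451.7474  283.14676]]
[452. 281.] [0.60082055 0.12639322 0.108     ]
[423. 278.] [0.59205124 0.07884706 0.108     ]
[423. 264.] [0.54769041 0.08811286 0.108     ]
[450. 266.] [0.55397755 0.1350716  0.108     ]
pred port [436.62759511 271.87166691]
```

Emit:
move_arm(moves=[[[0.96, -0.64, 0], [0, 0, 0], 1], [[0.96, -0.64, 0], [0, 0, 0], 1], [[0.96, -0.64, 0], [0, 0, 0], 1], [[0.96, -0.64, 0], [0, 0, 0], 1], [[0.96, -0.64, 0], [0, 0, 0], 1]])

```text
clock: 0.72
position: [0.3488, -0.4348, 0.231]
ee_rot: [0.974, 0.227, -0.0, -0.0]
ft_force: [-0.3, 0.3, 0.2]
grip_width: 0.999
```

Emit:
move_arm(moves=[[[0.96, -0.64, 0], [0, 0, 0], 0.7], [[0.96, -0.64, 0], [0, 0, 0], 0.7], [[0.96, -0.64, 0], [0, 0, 0], 0.7], [[0.96, -0.64, 0], [0, 0, 0], 0.7], [[0.96, -0.64, 0], [0, 0, 0], 0.7]])

```text
clock: 1.35
position: [0.421, -0.3101, 0.231]
ee_rot: [0.974, 0.227, -0.0, -0.0]
ft_force: [0.4, -0.2, -0.2]
grip_width: 0.7
```

Emit:
move_arm(moves=[[[0.96, -0.64, 0], [0, 0, 0], 0.7], [[0.96, -0.64, 0], [0, 0, 0], 0.7], [[0.96, -0.64, 0], [0, 0, 0], 0.7], [[0.96, -0.64, 0], [0, 0, 0], 0.7], [[0, 0, 0], [0, 0, 0], 0.7]])

```text
clock: 1.98
position: [0.4795, -0.2088, 0.2311]
ee_rot: [0.973, 0.229, 0.0, -0.0]
ft_force: [-0.1, -0.6, 0.4]
grip_width: 0.7
```

Emit:
move_arm(moves=[[[0.92, -0.61, 0], [0, 0, 0], 0.7], [[0, 0, 0.5], [0, 0, 0], 0.7], [[0, 0, 0.8], [0, 0, 0], 0.7], [[0, 0, 0.8], [0, 0, 0], 0.7], [[0, 0, 0], [0, 0, 0], 0.7]])

```text
clock: 2.6
position: [0.4908, -0.1882, 0.177]
ee_rot: [0.974, 0.226, -0.002, -0.001]
ft_force: [-0.0, -0.3, 0.7]
grip_width: 0.699
```

Run:
```python
from h import *
o=get_obs(); print(o["position"],o["ee_rot"])
a=camera("side");b=camera("top")
cv2.imwrite("pics/app.png",np.hstack([cv2.resize(a[150:320,190:360],(400,400)),cv2.resize(b[190:300,310:420],(400,400))])[:,:,::-1])
```

```text
[ 0.49084558 -0.18822598  0.17697009] [ 9.74063425e-01  2.26268149e-01 -1.58070138e-03 -8.18231779e-04]
```

View pics/app.png

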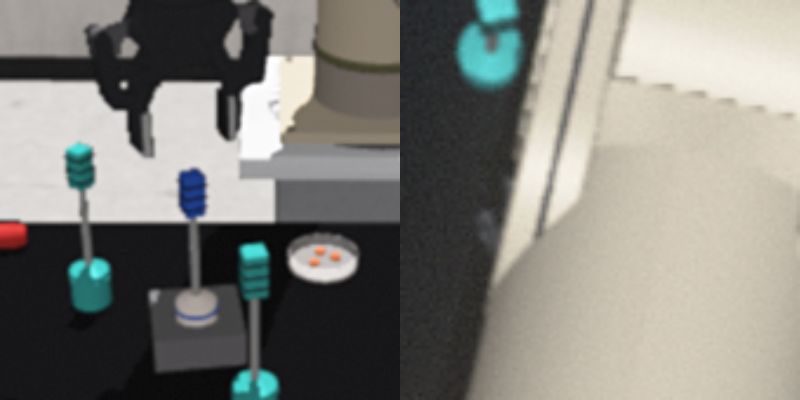

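The fingers straddle the blue grip (side crop, grip at (192,193)), with clearance to both turquoise ones. The arm hides the top view.

Emit:
move_arm(moves=[[[0.15, -0.07, 0.6], [0, 0, 0], 0.7], [[0, 0, 0.8], [0, 0, 0], 0.7], [[0, 0, 0.7], [0, 0, 0], 0.7], [[0, 0, 0], [0, 0, 0], 0.7], [[0, 0, 0], [0, 0, 0], 0.25]], squeeze=60)

```text
clock: 3.32
position: [0.4955, -0.1842, 0.1268]
ee_rot: [0.974, 0.227, 0.0, 0.0]
ft_force: [0.4, 0.1, 0.4]
grip_width: 0.501
```

Emit:
move_arm(moves=[[[0, 0, 0], [0, 0, 0], 0], [[0, 0, 0], [0, 0, 0], 0], [[0, 0, 0], [0, 0, 0], 0], [[0, 0, 0], [0, 0, 0], 0], [[0, 0, 0], [0, 0, 0], 0]])

```text
clock: 3.95
position: [0.4957, -0.1843, 0.1271]
ee_rot: [0.974, 0.227, 0.001, 0.0]
ft_force: [-1.1, 1.8, 5.0]
grip_width: 0.202
```

Emit:
move_arm(moves=[[[0, 0, -0.6], [0, 0, 0], 0], [[0, 0, -1], [0, 0, 0], 0], [[0, 0, -1], [0, 0, 0], 0], [[0, 0, -1], [0, 0, 0], 0], [[0, 0, -1], [0, 0, 0], 0]])

```text
clock: 4.58
position: [0.495, -0.1841, 0.2429]
ee_rot: [0.974, 0.227, 0.0, 0.0]
ft_force: [0.8, -0.5, -0.2]
grip_width: 0.203
```

Emit:
move_arm(moves=[[[0, 0, -1], [0, 0, 0], 0], [[0, 0, -0.3], [0, 0, 0], 0], [[0, 0, 0], [0, 0, 0], 0]])

```text
clock: 4.95
position: [0.4951, -0.1841, 0.2739]
ee_rot: [0.974, 0.227, 0.0, 0.0]
ft_force: [0.9, -0.1, -0.4]
grip_width: 0.203
```

```bash
cat >> h.py <<'E'
def grab(name,box=None):
    a=camera("side");b=camera("top"); cv2.imwrite(f"pics/{name}_s.png",a[:,:,::-1]);cv2.imwrite(f"pics/{name}_t.png",b[:,:,::-1]); return a,b
def toolmove(t):
    o=get_obs(); d=R.from_quat(o["ee_rot"]).inv().apply(np.array(t)-o["position"])/.025; return np.round(d,2)
E
python3 - <<'E'
from h import *
o=get_obs(); p=o["position"]; print(p,o["ee_rot"],o["grip_width"])
a,b=grab("lift")
f=[p[0],p[1],p[2]-.119]; print("pred foot side px",proj("side",f),"grip",proj("side",(p[0],p[1],p[2]+.015)))
c=proj("side",f).astype(int); cv2.imwrite("pics/lift.png",cv2.resize(a[c[1]-110:c[1]+40,c[0]-75:c[0]+75],(600,600))[:,:,::-1]); print(c)
E
```

```text
[ 0.49509677 -0.18414918  0.27386616] [9.73915364e-01 2.26911494e-01 1.16157578e-04 1.57994474e-04] 0.20309280827038495
pred foot side px [271.22002909 226.09174971] grip [268.62663082 155.48514758]
[271 226]
```

View pics/lift.png

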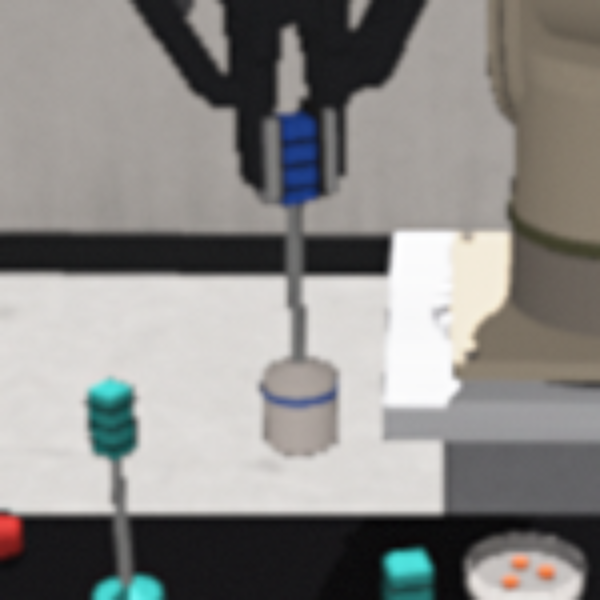

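Lifted cleanly: the cup bottom is at side (271,227), as predicted, and the dipper hangs straight. Now I turn so that tool y = reader x and tool x = reader y.

Emit:
move_arm(moves=[[[0, 0, 0], [0, 0, -10.2], 0], [[0, 0, 0], [0, 0, -10.2], 0], [[0, 0, 0], [0, 0, -10.2], 0], [[0, 0, 0], [0, 0, -10.2], 0], [[0, 0, 0], [0, 0, -10.2], 0]])

```text
clock: 5.68
position: [0.4947, -0.184, 0.2727]
ee_rot: [0.779, 0.626, -0.0, -0.001]
ft_force: [-0.2, 0.7, -1.2]
grip_width: 0.2
```

Run:
```python
from h import *
o=get_obs(); print(o["position"],np.round(o["joint_pos"],2),R.from_quat(o["ee_rot"]).as_matrix()[:2]); print(toolmove((.573,.107,.274)))
```

```text
[ 0.49468242 -0.18399417  0.27266572] [ 0.67  0.13 -0.43  1.63  0.05  1.4   0.01] [[ 2.15239443e-01  9.76559932e-01 -1.63732136e-03]
 [ 9.76561243e-01 -2.15238527e-01  7.18301105e-04]]
[12.04  0.55 -0.05]
```

Emit:
move_arm(moves=[[[0.93, 0.04, 0], [0, 0, 0], 0], [[0.93, 0.04, 0], [0, 0, 0], 0], [[0.93, 0.04, 0], [0, 0, 0], 0], [[0.93, 0.04, 0], [0, 0, 0], 0], [[0.93, 0.04, 0], [0, 0, 0], 0]])

```text
clock: 6.3
position: [0.5254, -0.0712, 0.2727]
ee_rot: [0.781, 0.624, -0.001, -0.001]
ft_force: [-0.8, -0.4, -0.5]
grip_width: 0.196
```

Emit:
move_arm(moves=[[[0.93, 0.04, 0], [0, 0, 0], 0], [[0.93, 0.04, 0], [0, 0, 0], 0], [[0.93, 0.04, 0], [0, 0, 0], 0], [[0.93, 0.04, 0], [0, 0, 0], 0], [[0.93, 0.04, 0], [0, 0, 0], 0]])

```text
clock: 6.92
position: [0.556, 0.041, 0.2727]
ee_rot: [0.781, 0.624, -0.001, -0.001]
ft_force: [0.3, 0.2, -0.9]
grip_width: 0.203
```

Emit:
move_arm(moves=[[[0.93, 0.04, 0], [0, 0, 0], 0], [[0.93, 0.04, 0], [0, 0, 0], 0], [[0.9, 0.05, 0], [0, 0, 0], 0], [[0, 0, 0], [0, 0, 0], 0], [[0, 0, 0], [0, 0, 0], 0]])

```text
clock: 7.55
position: [0.5745, 0.1062, 0.273]
ee_rot: [0.782, 0.624, -0.001, -0.0]
ft_force: [-0.2, -0.1, -1.8]
grip_width: 0.201
```

Run:
```python
from h import *
o=get_obs(); p=o["position"]; print(p,o["ft_force"],toolmove((.573,.107,.274)))
a,b=grab("over")
f=[p[0],p[1],p[2]-.119]; c=proj("side",f).astype(int); print("foot px",c,proj("side",(.573,.107,.108)))
cv2.imwrite("pics/over.png",np.hstack([cv2.resize(a[c[1]-80:c[1]+80,c[0]-80:c[0]+80],(400,400)),cv2.resize(b[150:280,140:270],(400,400))])[:,:,::-1])
```

```text
[0.57447071 0.10616678 0.27304139] [-0.16646781 -0.09419542 -1.81694343] [ 0.02 -0.06 -0.04]
foot px [440 249] [436.79870805 271.87219786]
```

View pics/over.png

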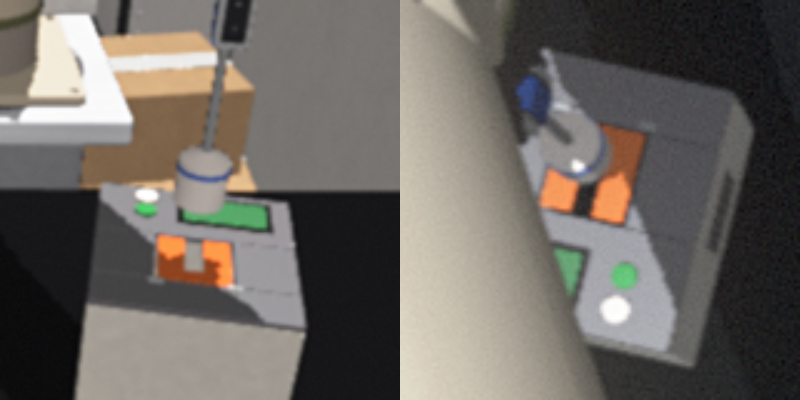

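The cup is over the port (side crop (203,205), flap at (193,262)). The top view shows it over the flap, partly hidden by the arm. Now I descend in stages and watch the force.

Emit:
move_arm(moves=[[[0, -0.06, 0.7], [0, 0, 0], 0], [[0, 0, 0.7], [0, 0, 0], 0], [[0, 0, 0.4], [0, 0, 0], 0], [[0, 0, 0.4], [0, 0, 0], 0], [[0, 0, 0], [0, 0, 0], 0]])

```text
clock: 8.28
position: [0.5728, 0.1075, 0.2182]
ee_rot: [0.781, 0.624, -0.0, -0.0]
ft_force: [-2.3, 0.3, 1.2]
grip_width: 0.2
```

Emit:
move_arm(moves=[[[0, 0, 0.4], [0, 0, 0], 0], [[0, 0, 0.4], [0, 0, 0], 0], [[0, 0, 0.4], [0, 0, 0], 0], [[0, 0, 0], [0, 0, 0], 0], [[0, 0, 0], [0, 0, 0], 0]])

```text
clock: 8.9
position: [0.5731, 0.1073, 0.1887]
ee_rot: [0.781, 0.624, -0.0, -0.0]
ft_force: [-2.5, -0.2, -0.8]
grip_width: 0.198
```

Run:
```python
from h import *
o=get_obs(); p=o["position"]; print(p,o["ft_force"],o["torque"],toolmove((.573,.107,.274)))
a,b=grab("in")
cv2.imwrite("pics/in.png",np.hstack([cv2.resize(a[200:320,380:500],(400,400)),cv2.resize(b[150:280,140:270],(400,400))])[:,:,::-1])
for z in (.166,.130): print(proj("side",(p[0],p[1],p[2]-.119+.134-.018 if z==.166 else p[2]+.015)))
```

```text
[0.57312489 0.10727012 0.18869896] [-2.49894757 -0.154446   -0.83893979] [ 0.22001944  0.64891914 -0.01697435] [-0.01 -0.   -3.41]
[443.55201776 232.8138253 ]
[445.1698018  223.20464186]
```

View pics/in.png

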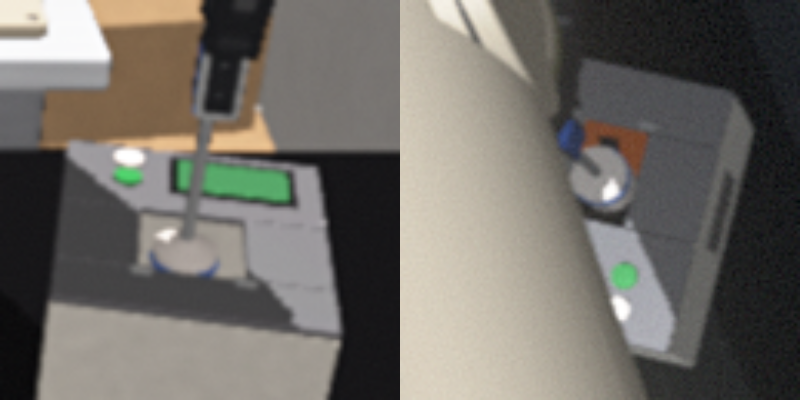

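The cup is in the port with the flap pushed well down (side crop (185,250)). Side force is only about 2.5 N. Continuing to just above the rim.

Emit:
move_arm(moves=[[[0, 0, 0.4], [0, 0, 0], 0], [[0, 0, 0.4], [0, 0, 0], 0], [[0, 0, 0.3], [0, 0, 0], 0], [[0, 0, 0], [0, 0, 0], 0], [[0, 0, 0], [0, 0, 0], 0]])

```text
clock: 9.62
position: [0.5732, 0.1073, 0.1613]
ee_rot: [0.781, 0.624, -0.0, 0.0]
ft_force: [-1.9, 0.3, -1.0]
grip_width: 0.203
```

Emit:
move_arm(moves=[[[0, 0, 0.1], [0, 0, 0], 0], [[0, 0, 0.1], [0, 0, 0], 0], [[0, 0, 0.1], [0, 0, 0], 0], [[0, 0, 0], [0, 0, 0], 0], [[0, 0, 0], [0, 0, 0], 0]])

```text
clock: 10.25
position: [0.5732, 0.1074, 0.1538]
ee_rot: [0.781, 0.624, 0.0, -0.0]
ft_force: [-1.7, 1.8, -0.6]
grip_width: 0.202
```

Emit:
move_arm(moves=[[[0, 0, 0.06], [0, 0, 0], 0], [[0, 0, 0], [0, 0, 0], 0], [[0, 0, 0], [0, 0, 0], 0]])

```text
clock: 10.62
position: [0.5734, 0.1076, 0.1524]
ee_rot: [0.781, 0.624, 0.0, 0.0]
ft_force: [-0.1, 2.7, -0.7]
grip_width: 0.202
```

Emit:
move_arm(moves=[[[0, 0, 0.06], [0, 0, 0], 0], [[0, 0, 0], [0, 0, 0], 0], [[0, 0, 0], [0, 0, 0], 0]])

```text
clock: 11.0
position: [0.5734, 0.1076, 0.1509]
ee_rot: [0.781, 0.624, 0.0, 0.0]
ft_force: [0.8, 3.3, 0.8]
grip_width: 0.199
```

Emit:
move_arm(moves=[[[0.05, 0, 0], [0, 0, 0], 0], [[0, 0, 0.06], [0, 0, 0], 0], [[0, 0, 0], [0, 0, 0], 0], [[0, 0, 0], [0, 0, 0], 0]])

```text
clock: 11.5
position: [0.5736, 0.1084, 0.1493]
ee_rot: [0.781, 0.624, -0.0, 0.0]
ft_force: [0.1, 1.7, -0.3]
grip_width: 0.199
```

Emit:
move_arm(moves=[[[0, 0, 0.06], [0, 0, 0], 0], [[0, 0, 0], [0, 0, 0], 0], [[0, 0, 0], [0, 0, 0], 0]])

```text
clock: 11.88
position: [0.5736, 0.1085, 0.1478]
ee_rot: [0.781, 0.624, 0.0, 0.0]
ft_force: [1.1, 1.9, 0.3]
grip_width: 0.204
```

Emit:
move_arm(moves=[[[0, 0, 0.1], [0, 0, 0], 0], [[0, 0, 0], [0, 0, 0], 0], [[0, 0, 0], [0, 0, 0], 0]])

```text
clock: 12.25
position: [0.5736, 0.1087, 0.1453]
ee_rot: [0.781, 0.624, 0.0, 0.0]
ft_force: [0.6, 3.1, 0.0]
grip_width: 0.201
```

Emit:
move_arm(moves=[[[0, 0, 0.1], [0, 0, 0], 0], [[0, 0, 0], [0, 0, 0], 0], [[0, 0, 0], [0, 0, 0], 0]])

```text
clock: 12.62
position: [0.5736, 0.1087, 0.1428]
ee_rot: [0.781, 0.624, 0.0, 0.0]
ft_force: [1.9, 4.4, 0.8]
grip_width: 0.199
```

Run:
```python
from h import *
o=get_obs(); p=o["position"]; print(p,o["ft_force"],o["torque"])
a,b=grab("deep")
cv2.imwrite("pics/deep.png",np.hstack([cv2.resize(a[190:310,380:500],(400,400),interpolation=2),cv2.resize(b[150:280,140:270],(400,400))])[:,:,::-1])
for n,im,box in(("side",a,(400,180,480,280)),("top",b,(150,150,230,230))):
  try: c,k=blob(im,*BLUE,box); print(n,c,cv2.boundingRect(k))
  except Exception as e: print(e)
  for dz in(-.003,.015,.033): print(" pred",proj(n,(p[0],p[1],p[2]+dz)))
```

```text
[0.57360443 0.10868403 0.14281601] [1.89840862 4.42004742 0.77063374] [ 1.29324178 -0.57832782 -0.02249229]
max() iterable argument is empty
 pred [440.47844128 256.50229687]
 pred [442.01685053 247.4250519 ]
 pred [443.58989778 238.14342854]
float division by zero
 pred [197.37650348 201.65554924]
 pred [195.13939533 199.6124487 ]
 pred [192.82030991 197.49448017]
```

View pics/deep.png

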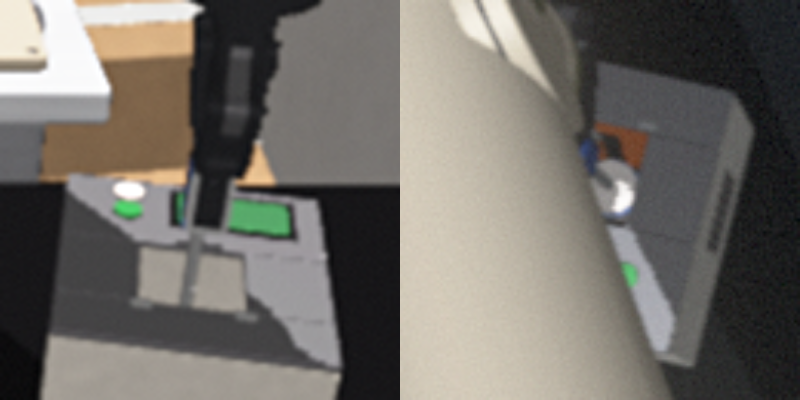

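The picture shows the stem near vertical and the cup deep in the port (top px about (210,210)). Force agrees with being in the bore: the leaf pushes about +y and there is little vertical force. Pressing on.

Emit:
move_arm(moves=[[[0, 0, 0.1], [0, 0, 0], 0], [[0, 0, 0], [0, 0, 0], 0], [[0, 0, 0.1], [0, 0, 0], 0], [[0, 0, 0], [0, 0, 0], 0]])

```text
clock: 13.22
position: [0.5735, 0.1084, 0.1373]
ee_rot: [0.781, 0.624, -0.0, 0.0]
ft_force: [3.1, 4.4, -0.4]
grip_width: 0.203
```

Emit:
move_arm(moves=[[[0, 0, 0.1], [0, 0, 0], 0], [[0, 0, 0], [0, 0, 0], 0], [[0, 0, 0.06], [0, 0, 0], 0], [[0, 0, 0], [0, 0, 0], 0]])

```text
clock: 13.72
position: [0.5736, 0.1085, 0.1335]
ee_rot: [0.781, 0.624, 0.0, 0.0]
ft_force: [2.9, 4.3, 0.1]
grip_width: 0.201
```

Emit:
move_arm(moves=[[[0, 0.05, 0.04], [0, 0, 0], 0], [[0, 0, 0], [0, 0, 0], 0], [[0, 0, 0], [0, 0, 0], 0]])

```text
clock: 14.1
position: [0.5743, 0.1084, 0.1326]
ee_rot: [0.781, 0.624, -0.0, -0.0]
ft_force: [-0.3, 5.1, 2.8]
grip_width: 0.198
```

Emit:
move_arm(moves=[[[0, 0, 0.04], [0, 0, 0], 0], [[0, 0, 0], [0, 0, 0], 0], [[0, 0, 0], [0, 0, 0], 0]])

```text
clock: 14.48
position: [0.5745, 0.1085, 0.132]
ee_rot: [0.781, 0.624, -0.0, -0.0]
ft_force: [-1.9, 4.5, 5.9]
grip_width: 0.197
```

Emit:
move_arm(moves=[[[0, 0, 0.04], [0, 0, 0], 0], [[0, 0, 0], [0, 0, 0], 0], [[0, 0, 0], [0, 0, 0], 0]])

```text
clock: 14.85
position: [0.5746, 0.1086, 0.1315]
ee_rot: [0.781, 0.624, -0.0, -0.0]
ft_force: [-3.2, 4.9, 9.0]
grip_width: 0.199
```

It bottomed at TCP z ≈ 0.133 (foot about 14 mm), with about 9 N pressing. I ease off the side forces before release.

Emit:
move_arm(moves=[[[0.05, -0.03, 0], [0, 0, 0], 0], [[0, 0, 0], [0, 0, 0], 0], [[0, 0, 0], [0, 0, 0], 0]])

```text
clock: 15.22
position: [0.5744, 0.1093, 0.1315]
ee_rot: [0.781, 0.624, -0.0, 0.0]
ft_force: [-1.6, 3.3, 9.0]
grip_width: 0.197
```

Run:
```python
from h import *
o=get_obs(); p=o["position"]; print(p,o["ft_force"],o["torque"])
a,b=grab("seat")
cv2.imwrite("pics/seat.png",np.hstack([cv2.resize(a[190:310,380:500],(400,400),interpolation=2),cv2.resize(b[150:280,140:270],(400,400))])[:,:,::-1])
```

```text
[0.57444399 0.10926013 0.13148722] [-1.57825022  3.34829844  9.03059329] [1.01044925 0.44347781 0.03996327]
```

View pics/seat.png

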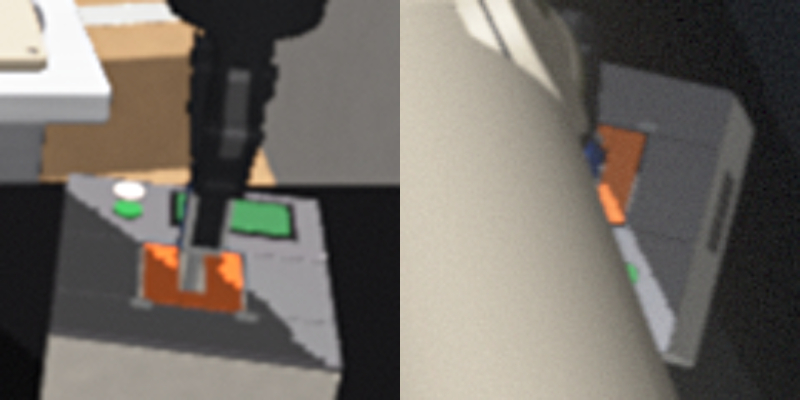

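The flap has shut, level round the stem (orange again at side crop (193,278)). Releasing.

Emit:
move_arm(moves=[[[0, 0, 0], [0, 0, 0], 0.3], [[0, 0, 0], [0, 0, 0], 0.5], [[0, 0, 0], [0, 0, 0], 0.6], [[0, 0, 0], [0, 0, 0], 0.6], [[0, 0, 0], [0, 0, 0], 0.6]], squeeze=20)

```text
clock: 15.95
position: [0.5742, 0.1095, 0.1307]
ee_rot: [0.781, 0.624, -0.0, 0.0]
ft_force: [0.3, 0.0, 0.6]
grip_width: 0.604
```

Emit:
move_arm(moves=[[[0, 0, -0.3], [0, 0, 0], 0.6], [[0, 0, -0.6], [0, 0, 0], 0.6], [[0, 0, -1], [0, 0, 0], 0.6], [[0, 0, -1], [0, 0, 0], 0.6], [[0, 0, -1], [0, 0, 0], 0.6]])

```text
clock: 16.58
position: [0.5744, 0.1098, 0.2305]
ee_rot: [0.781, 0.624, 0.001, 0.0]
ft_force: [-0.1, 0.4, -0.6]
grip_width: 0.598
```

Emit:
move_arm(moves=[[[-1, -1, -1], [0, 0, 0], 0.6], [[-1, -1, 0], [0, 0, 0], 0.6], [[-1, -1, 0], [0, 0, 0], 0.6], [[-1, -1, 0], [0, 0, 0], 0.6], [[0, 0, 0], [0, 0, 0], 0.6]])

```text
clock: 17.2
position: [0.4537, 0.033, 0.2548]
ee_rot: [0.782, 0.623, 0.0, 0.001]
ft_force: [-0.0, 1.1, 0.4]
grip_width: 0.6
```

Run:
```python
from h import *
o=get_obs(); p=o["position"]; print(p,o["ft_force"],o["clock"])
a,b=grab("fin")
bs,cs=blob(a,*BLUE,(420,190,470,270)); print("side",bs,cv2.boundingRect(cs),"pred@.148",proj("side",(.5745,.109,.148)))
try:
  bt,ct=blob(b,*BLUE,(160,170,230,230)); print("top",bt,cv2.boundingRect(ct)); print(tri(bs,bt)); print("top@.166",plane("top",bt,.166))
except Exception as e: print(e)
cv2.imwrite("pics/fin.png",np.hstack([cv2.resize(a[180:310,370:500],(400,400),interpolation=2),cv2.resize(b[150:280,140:270],(400,400))])[:,:,::-1])
```

```text
[0.45374819 0.03299243 0.25475922] [-0.0365505   1.08937534  0.43169801] 17.2
side [441.90655885 252.38095238] (436, 242, 13, 22) pred@.148 [441.48537136 252.67430957]
max() iterable argument is empty
```

View pics/fin.png

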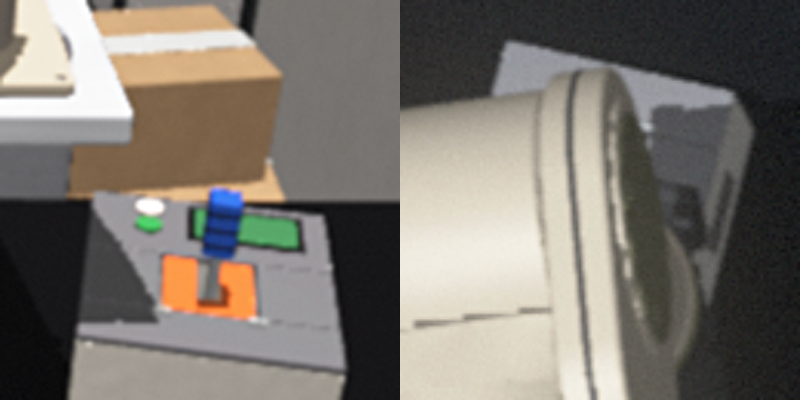

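The side view shows the grip within 0.5 px of the seated prediction, upright, with the flap shut. I clear the arm for one top check of the tilt.

Emit:
move_arm(moves=[[[-1, 0, 0], [0, 0, 0], 0.6], [[-1, 0, 0], [0, 0, 0], 0.6], [[-1, 0, 0], [0, 0, 0], 0.6], [[-1, 0, 0], [0, 0, 0], 0.6], [[-1, 0, 0], [0, 0, 0], 0.6]])

```text
clock: 17.92
position: [0.4278, -0.0877, 0.2536]
ee_rot: [0.781, 0.625, 0.0, 0.0]
ft_force: [-0.3, -0.2, 0.8]
grip_width: 0.599
```

Emit:
move_arm(moves=[[[-1, 0, 0], [0, 0, 0], 0.6], [[-1, 0, 0], [0, 0, 0], 0.6], [[-1, 0, 0], [0, 0, 0], 0.6], [[-1, 0, 0], [0, 0, 0], 0.6], [[0, 0, 0], [0, 0, 0], 0.6]])

```text
clock: 18.55
position: [0.4054, -0.1863, 0.2534]
ee_rot: [0.782, 0.623, 0.0, -0.0]
ft_force: [0.5, 0.9, -0.1]
grip_width: 0.602
```

Run:
```python
from h import *
a,b=grab("fin2")
bs,cs=blob(a,*BLUE,(420,190,470,270)); bt,ct=blob(b,*BLUE,(170,170,230,230)); print(bs,bt,cv2.boundingRect(ct),tri(bs,bt),plane("top",bt,.166))
o,c=blob(b,*OR,(180,180,225,230)); print("flap",cv2.minAreaRect(c))
```

```text
[441.93118856 252.37354781] [194.51851852 198.85575049] (189, 194, 12, 11) (array([0.57627836, 0.11034724, 0.14986215]), np.float64(0.0025055666113617276)) [0.57326514 0.10794607 0.166     ]
flap ((202.7941436767578, 204.82354736328125), (26.678918838500977, 29.83188247680664), 14.03624439239502)
```

```bash
python3 -c "
from workcell import *
print(hand_in())"
```

```text
the job is handed in; nothing more can be done
None
```

The dipper is seated in the reader's well with the flap shut round its stem. I handed the job in shortly after 18.5 s on the robot clock (limit 67 s); no verdict is reported.

I took the blue dipper from the stand and lowered it through the port, pushing the flap down with the cup. It entered the bore near the port's middle, so no sideways search was needed. I pressed it home with about 9 N at TCP z ≈ 0.132 m, then released it and drew the arm back.

**Last checks:**
- **Seating:** the grip triangulates to (0.576, 0.110, 0.150) m, against about 0.148 m high expected for a seated dipper. The two views' rays miss each other by 2.5 mm, within the calibration's limits.
- **Upright:** in the side view the grip is within 0.5 px of the upright, seated prediction. I did not measure the tilt angle itself.
- **Flap:** its outline from above matches the shut one at the start to within about 1 px.
- **Robot:** it touches nothing.
- **Forces:** at the end of each move they read at most about 11 N; peaks between readings were not seen.
- **Vials and dish:** I did not measure their positions again at the end; the arm and dipper kept well above or away from them.

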